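# Stow the opener on the bar-tool carousel and turn the trolley sign to green

### The arm

A 6-joint arm with a two-finger parallel gripper is mounted at the origin on the work surface. World frame = base frame: x ahead of the robot, y to its left, z up, the work surface at z = 0. Lengths are in m, angles in degrees, forces in N, time in s.
With the tool pointing down it reaches from about 0.4 to 0.825 m from the base axis. Payload 7 kg.
Tool frame: the origin (TCP) lies midway between the tips of the shut fingers; the grasp point (between the pads) lies r.grip_depth behind it (r.grip_depth is the distance from the TCP to the grasp point, in m); z points along the fingers, y is the line along which they close (so a half turn about z gives the same grasp; the last joint's range is limited). The gripper opens to 88 mm and grips with 3 to 60 N. Pads are 19 mm wide; open, the fingers measure 130 mm over their backs; the gripper's body (78 mm by 193 mm) begins 47 mm behind the grasp point.
Start: joints at [91.163, 20.546, 0.682, 0, -70.136, -16.507], TCP at [0.179, 0.651, 0.227] pointing down, gripper open.
Joint ranges: [-176.03, 176.03], [-82.01, 121.73], [-58.28, 71.71], [-173.87, 95.51], [-174.79, -0.11], [-173.66, 173.66]. Speed limits (degrees/s): [136.94, 136.94, 172.46, 180, 180, 180].

### API

Orientations are given as [roll, pitch, yaw] about the fixed x, y, z axes, in that order (R = Rz(yaw) Ry(pitch) Rx(roll)).
In Python, from plant import r gives the robot as it stands.
- The arm moves only by the shell command python3 drive.py 'ROWS' [OPENING] [FORCE]. ROWS is a JSON list of rows, 1 to 12 of them, each of 6 numbers: dx, dy, dz in m, then a rotation vector rx, ry, rz in degrees; each row is the pose to reach, as a shift and turn from the pose commanded when the command began, along the tool's axes at that moment; what a row does not reach only later rows make up. A row lasts 1/12 s, in which the tool goes at most 0.0417 m and 7.16 degrees, less where a joint would pass 70% of its speed; a pose out of reach is approached as far as the arm can. OPENING is the finger opening in m, set as the command begins (- or left out keeps the last). The fingers move at their own pace and stop on an object; FORCE is the grip in N (left out, the last holds). Time passes only in rows, so rows that do not move let the fingers close. It prints the time, the measured TCP pose, the force, the opening and the grip force at its end.
- r.get_state(): the state, without advancing time (a new reading comes with each control period).
- r.capture(name): name is "scene" or "top"; returns a dict with "frame" (384x512x3 uint8, red, green, blue), "z_map" (384x512 float32, m along the optical axis (not along the pixel's ray), 0 where there is no reading), "fx", "fy", "cx", "cy" (pixels), "D" ([k1, k2, p1, p2, k3] as OpenCV has them; the pictures are not rectified), "cam_to_world" (4x4, takes a point from camera to world coordinates). Camera axes: x right, y down, z forward; pixel columns grow to the right and rows downward; lengths in m; the calibration is good to about 2 mm. A picture is of the moment at which its call begins.
- r.close_job(): hands the job in; it is judged then, once.
The state is a dict: "time_s": time; "joints": joint angles; "qd": joint speeds; "joint_torque": joint torques, N m; "tcp_pos": TCP position; "eef_rot": TCP orientation; "contact_force": force on the tool from outside, world axes, zero at the start; "moment": the same for the moment, N m; "gripper_width": finger opening in m; "gripper_force": force on a finger pad.
Only numpy, scipy, OpenCV 4.12 (cv2) and the standard library are available. Lean on these libraries where they do the work, as an engineer would, in place of code of your own. Each camera call takes 0.05 s, during which the arm holds its last target. There are 200 camera calls.

### The job

Close up the minibar trolley for the next room. Turn the bar-tool carousel so that its one empty hook (blue tip) points straight to the front of its stand, over the brass mark on the side nearest you; then lift the chrome bottle opener out of its walnut block, without dropping it or laying it down, and leave it hanging by its window on that hook. Last, when the opener hangs, spin the red-and-green sign half a turn so that the green face looks squarely to the front of its own stand, over the brass mark on the side away from you, and leave the glasses, tin, bottle and jar where they stand.

Things in the scene. Friction and masses are not known exactly. Their poses are not given: they have to be found in the camera images.
- carousel: Fixed stand of the bar-tool carousel: round walnut foot 130 mm across, 14 mm high, with a brass mark on top at its front, and a thin steel post. Origin: centre of the foot's underside, on the vertical turning axis. +z up, -x is its FRONT (roughly towards the robot, the stand is turned up to 20 degrees either way).
- rack (a joint): Turn of the carousel's three-armed rotor, rad, positive anticlockwise from above; free to turn either way, even by full turns, and stays where left (about 0.09 N m friction). 0 or any whole turn: the empty hook points to the stand's front. Arms are level bars 10 mm thick, 120 degrees apart, centre line 195 mm above the shelf; they may be pushed sideways. Hub 28 mm across, top at 224 mm.
- hook_seat (a point): Point on top of the empty hook's bar, 75 mm from the turning axis, 200 mm above the shelf; turns with the rotor. -x of this frame points outwards along the hook. The bar is level out to 98 mm from the axis, then turns up to the blue tip.
- hook_tip (a point): Centre of the blue 14 mm ball that ends the empty hook, 106 mm from the axis, 207 mm above the shelf (top 214 mm). The other two arms are alike with plain balls; ice tongs and a bar spoon are fixed under them, 75 mm from the axis, down to about 50 mm above the shelf.
- block: Walnut block 70 x 80 x 55 mm, fixed, with an upright slot 11 x 44 mm, 45 mm deep, in which the opener stands; origin at the centre of its underside. Slot narrow along x.
- opener: Chrome bar-blade bottle opener, flat, 190 mm long (z), 40 wide (y), 8 thick (x), about 0.14 kg, upright in the block with its foot 10 mm above the shelf. Origin: centre of its lower end. A window 28 mm wide passes through it in x, 90 to 132 mm above its lower end; above it a solid tab up to 190 mm, to grip across the thickness.
- opener_eye (a point): Centre of the upper edge of the opener's window, 132 mm above its lower end; rests on the hook's bar when it hangs.
- sign_stand: Fixed stand of the sign: square walnut foot 90 x 90 x 14 mm with a brass mark on top at its front, and a post. Origin: centre of the underside, on the sign's vertical pivot. +x is its FRONT (roughly away from the robot, the stand is turned up to 20 degrees either way).
- sign (a joint): Turn of the sign about its vertical pivot, rad, positive anticlockwise from above; stays where left (about 0.04 N m friction), stops at -4.5 and 4.5. 0: the red face looks to the stand's front; pi or -pi: the green face does. It starts with red roughly to the front. Either half may be pushed round.
- sign_green (a point): Centre of the green face (white disc; the red face has a white bar), 4 mm off the pivot, 135 mm above the shelf; turns with the sign, -x points out of the green face. The sign is an upright plate 130 mm wide (y), 90 mm high, 9 mm thick, centred on the pivot, from 90 to 180 mm above the shelf, nothing above it.
- coaster: Round walnut coaster, 96 mm across, 10 mm thick, under one tumbler; origin at the centre of its underside.
- tumbler_a: Squat crystal tumbler, 80 mm across, 85 mm high, on the coaster; origin at its underside.
- tumbler_b: The other tumbler, 80 mm across, 85 mm high, on the shelf; origin at its underside.
- tin: Red enamel snack tin, 94 mm across, 91 mm high; origin at its underside.
- water: Water bottle, 62 mm across, 190 mm high; origin at its underside.
- nuts: Amber nut jar, 70 mm across, 90 mm high; origin at its underside.

How it is judged:
By the outcome, as a careful person would: the job done as asked, in the order asked, and still so for the second after the job is handed in, with the robot touching nothing.
It also fails if it takes over 67 s, if anything falls off the work surface, if the arm or the gripper's body presses on something with over 40 N, if the wrist force passes 120 N, or if a joint passes its speed limit or range.

## Working session

There is one attempt and no reset: what is moved stays moved. The work goes in short steps, Python scripts to look and compute and a shell command to move; the robot and the scene stay as the last step left them, time stands still between calls to the robot, and variables do not carry over. Pictures are saved under pics/ and viewed, at most 12 in all, crops included, and the job is handed in when it is done.

```bash
ls; mkdir -p pics; cat > h.py <<'E'
import numpy as np, cv2
from plant import r
def cap(n,save=None):
    c=r.capture(n)
    if save: cv2.imwrite('pics/'+save,c['frame'][:,:,::-1])
    return c
def K(c): return np.array([[c['fx'],0,c['cx']],[0,c['fy'],c['cy']],[0,0,1.]])
def ray(c,uv):
    p=cv2.undistortPoints(np.float64(uv).reshape(-1,1,2),K(c),np.float64(c['D'])).reshape(-1,2)
    T=np.array(c['cam_to_world']); d=np.c_[p,np.ones(len(p))]@T[:3,:3].T
    return T[:3,3],d
def plane(c,uv,z):
    o,d=ray(c,uv); return o+d*((z-o[2])/d[:,2])[:,None]
def pts(c,step=1):
    """world point of every pixel (z_map)"""
    h,w=c['z_map'].shape; v,u=np.mgrid[0:h,0:w]
    o,d=ray(c,np.stack([u,v],-1).reshape(-1,2)); z=c['z_map'].reshape(-1,1)
    P=o+d*z; P[z[:,0]==0]=np.nan
    return P.reshape(h,w,3)
def tri(c1,a,c2,b):
    o1,d1=ray(c1,a);o2,d2=ray(c2,b);d1=d1[0];d2=d2[0]
    s=np.linalg.lstsq(np.c_[d1,-d2],o2-o1,rcond=None)[0]
    p=o1+d1*s[0];q=o2+d2*s[1]; return (p+q)/2,np.linalg.norm(p-q)
E
python3 - <<'E'
from h import *
a=cap('scene','s0.png');b=cap('top','t0.png')
for c in(a,b):print(np.round(c['cam_to_world'],3).tolist(),c['fx'],c['D'])
print(r.get_state(), r.grip_depth)
import pickle;pickle.dump((a,b),open('c0.pkl','wb'))
E
```

```text
drive.py
pics
plant.py
[[-0.145, 0.667, -0.731, 1.38], [0.989, 0.09, -0.113, 0.09], [-0.009, -0.74, -0.673, 0.854], [0.0, 0.0, 0.0, 1.0]] 487.61854452873985 [-0.15987636  0.          0.          0.          0.        ]
[[0.002, -0.995, 0.096, 0.497], [-1.0, -0.002, 0.006, -0.027], [-0.006, -0.096, -0.995, 1.018], [0.0, 0.0, 0.0, 1.0]] 400.24520505508536 [-0.06856301  0.          0.          0.          0.        ]
{'time_s': 0.1, 'joints': array([ 9.11632713e+01,  2.05860522e+01,  6.41480514e-01, -1.66078914e-02,
       -7.01358745e+01, -1.65058358e+01]), 'qd': array([-0.02457425, -0.0671352 ,  0.04918047,  0.07323543,  0.15558961,
       -0.11030272]), 'joint_torque': array([-1.44786747e-03, -5.84162128e+01,  2.93752402e+01,  7.01555774e+00,
        1.01444384e-02, -4.80595770e-05]), 'tcp_pos': array([0.17852689, 0.65053422, 0.22575303]), 'eef_rot': array([ 1.79918433e+02, -7.88756223e-03, -1.53482130e+01]), 'contact_force': array([ 0.03097682, -0.40854669,  0.28171922]), 'moment': array([-0.01518378, -0.03939357,  0.01837075]), 'gripper_force': 0.0, 'gripper_width': 0.08800679526235651} 0.0188
```

View pics/s0.png

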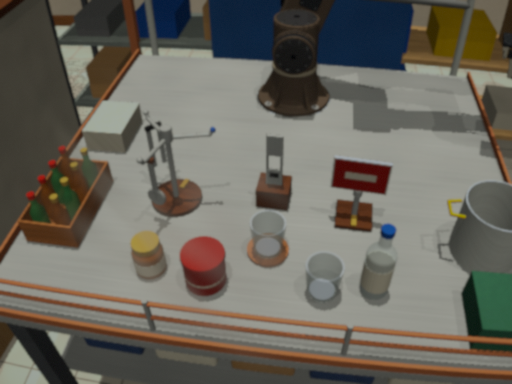

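View pics/t0.png

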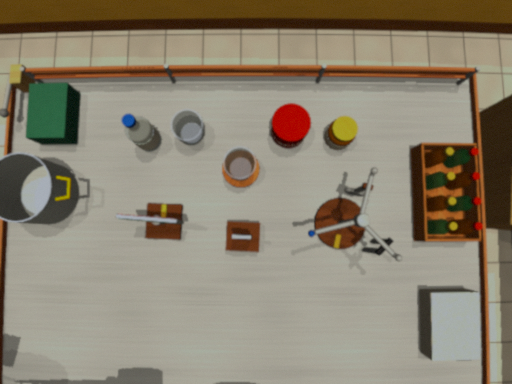

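Scene: carousel foot at about (176,197), blue tip (212,130), block with opener (275,185), sign (361,175) with red facing the camera, sign foot (354,215). Top: hub (362,220), blue tip (311,233), brass mark (338,241), block (243,236), sign edge (115..178,220), sign brass (164,210).

```bash
python3 - <<'E'
from h import *
import pickle;a,b=pickle.load(open('c0.pkl','rb'))
def comps(c,lo,hi,box,name,z=None,mn=4):
    hsv=cv2.cvtColor(c['frame'],cv2.COLOR_RGB2HSV); m=cv2.inRange(hsv,lo,hi)
    x0,y0,x1,y1=box; mm=np.zeros_like(m);mm[y0:y1,x0:x1]=m[y0:y1,x0:x1]
    n,l,s,ct=cv2.connectedComponentsWithStats(mm)
    P=pts(c)
    for i in range(1,n):
        if s[i,4]>=mn: print(name,s[i].tolist(),ct[i].round(1), 'plane',plane(c,ct[i],z)[0].round(4) if z is not None else '', 'depth',np.nanmedian(P[l==i],0).round(4))
    return mm
blue=((105,120,60),(130,255,255))
comps(a,*blue,(190,110,235,150),'bluS');comps(b,*blue,(295,220,325,245),'bluT',.207)
br=((20,110,90),(35,255,255))
comps(a,*br,(150,170,200,215),'brassCarS',.014);comps(b,*br,(320,230,350,255),'brassCarT',.014)
comps(a,*br,(330,200,380,235),'brassSgS',.014);comps(b,*br,(145,195,185,245),'brassSgT',.014)
wn=((3,90,25),(19,255,255))
for n,c,bx in(('carT',b,(305,190,375,255)),('carS',a,(140,165,210,220)),('blkT',b,(220,212,268,260)),('blkS',a,(250,165,300,215)),('sgT',b,(140,198,190,245)),('sgS',a,(325,192,380,235))):
    m=comps(c,*wn,bx,n,.014,30)
    P=pts(c)[m>0]; 
    for z0,z1 in((.005,.02),(.045,.06)):
        q=P[(P[:,2]>z0)&(P[:,2]<z1)]
        if len(q)>20:
            rr=cv2.minAreaRect((q[:,:2]*1000).astype(np.float32)); print('  z',z0,len(q),np.median(q[:,2]).round(4),'rect',rr, 'circ',cv2.minEnclosingCircle((q[:,:2]*1000).astype(np.float32)))
# tall things in depth, top view
P=pts(b)
for n,(x0,y0,x1,y1),z0,z1 in(('hub',(350,205,378,235),.212,.235),('opener',(225,225,262,250),.15,.215),('sign',(100,195,190,240),.16,.19),('arms',(285,160,410,265),.188,.205)):
    q=P[y0:y1,x0:x1].reshape(-1,3);q=q[(q[:,2]>z0)&(q[:,2]<z1)]
    if len(q)>5: print(n,len(q),q.mean(0).round(4),cv2.minAreaRect((q[:,:2]*1000).astype(np.float32)), np.percentile(q[:,2],[5,50,95]).round(4))
E
```

```text
bluS [211, 128, 3, 3, 8] [212.1 129.1] plane  depth [ 0.5031 -0.148   0.2107]
bluT [309, 231, 5, 5, 22] [311.1 232.9] plane [ 0.5005 -0.1485  0.207 ] depth [ 0.5003 -0.1476  0.2134]
brassCarS [181, 180, 7, 7, 29] [184. 183.] plane [ 0.4795 -0.2426  0.014 ] depth [ 0.4827 -0.2416  0.017 ]
brassCarT [333, 234, 8, 15, 78] [336.8 241. ] plane [ 0.4813 -0.2418  0.014 ] depth [ 0.4813 -0.2413  0.0178]
brassSgS [351, 215, 6, 11, 58] [353.4 220.3] plane [0.5553 0.1928 0.014 ] depth [0.5571 0.1917 0.0164]
brassSgT [161, 204, 6, 13, 71] [163.4 209.5] plane [0.5593 0.1938 0.014 ] depth [0.5592 0.1936 0.0169]
carT [315, 198, 45, 31, 921] [335.5 212.2] plane [ 0.5533 -0.2397  0.014 ] depth [ 0.5537 -0.2382  0.0146]
carT [318, 225, 47, 24, 634] [343.1 236.1] plane [ 0.4935 -0.2576  0.014 ] depth [ 0.4937 -0.2616  0.0146]
  z 0.005 1534 0.0146 rect ((525.7235107421875, -246.4342041015625), (126.38361358642578, 119.91844177246094), 11.026887893676758) circ ((526.6805419921875, -250.23681640625), 63.88552474975586)
carS [154, 180, 46, 35, 938] [178.7 198. ] plane [ 0.5364 -0.2415  0.014 ] depth [ 0.5
[... 1622 characters left out ...]
rc ((531.0977783203125, 192.73977661132812), 59.162471771240234)
hub 139 [ 0.5262 -0.2493  0.2233] ((526.4974975585938, -250.59323120117188), (24.5716495513916, 24.591501235961914), 46.47502899169922) [0.217  0.224  0.2263]
opener 77 [ 0.4924 -0.0062  0.1996] ((492.6256103515625, -5.889200210571289), (39.10325622558594, 7.913107872009277), 85.7217788696289) [0.1973 0.1999 0.2022]
sign 277 [0.5293 0.1895 0.1786] ((529.7288818359375, 194.28604125976562), (129.32716369628906, 9.752957344055176), 85.56228637695312) [0.1738 0.1792 0.1819]
arms 742 [ 0.523  -0.2579  0.198 ] ((512.4866943359375, -269.55181884765625), (156.46224975585938, 175.1112060546875), 46.59564971923828) [0.1899 0.199  0.2023]
```

```bash
python3 - <<'E'
import pickle,cv2,numpy as np
a,b=pickle.load(open('c0.pkl','rb'))
A=b['frame'][150:270,285:410];B=b['frame'][190:260,100:275]
A=cv2.resize(A,None,fx=4.5,fy=4.5,interpolation=cv2.INTER_CUBIC)[:,:,::-1]
C=a['frame'][105:225,130:400];C=cv2.resize(C,None,fx=2.9,fy=2.9,interpolation=cv2.INTER_CUBIC)[:,:,::-1]
cv2.imwrite('pics/t1.png',A);cv2.imwrite('pics/s1.png',C)
E
```

```text
(no output)
```

View pics/t1.png

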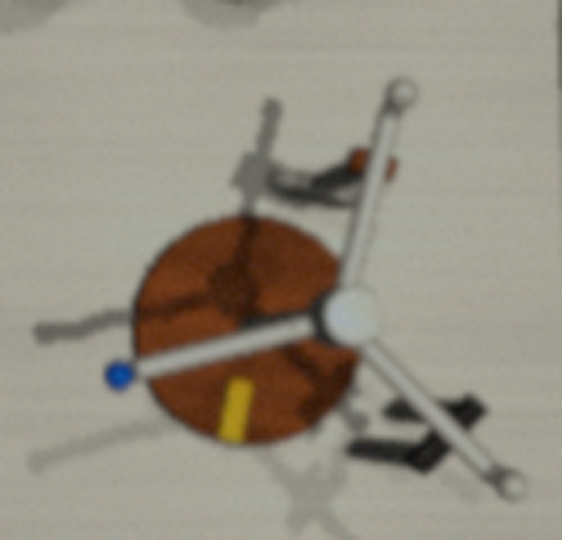

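View pics/s1.png

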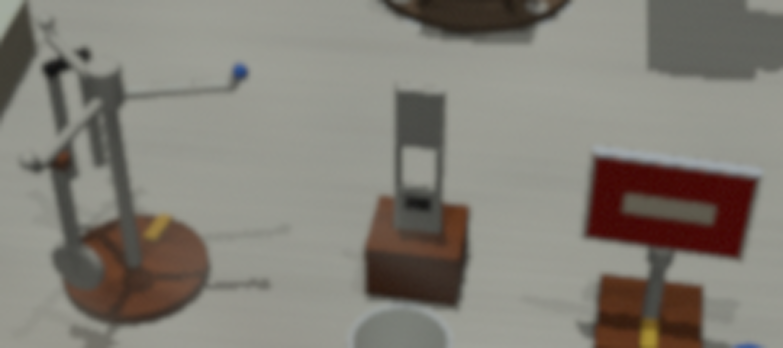

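Top crop: blue tip left of the hub, and the brass mark below it, pointing roughly towards the robot. Scene crop: opener upright with its window and tab clear; sign with its red face and white bar to the front. Next I refine the directions and plan.

```bash
cat >> h.py <<'E'
from scipy.spatial.transform import Rotation as Ro
def brass(c,box,z=.014):
    hsv=cv2.cvtColor(c['frame'],cv2.COLOR_RGB2HSV); m=cv2.inRange(hsv,(20,110,60),(36,255,255))
    x0,y0,x1,y1=box; v,u=np.nonzero(m[y0:y1,x0:x1]); q=plane(c,np.c_[u+x0,v+y0],z)[:,:2]
    l=cv2.fitLine(q.astype(np.float32),cv2.DIST_L2,0,1e-4,1e-4).ravel()
    return q.mean(0),np.degrees(np.arctan2(l[1],l[0]))
def go(x,y,z,yaw):
    s=r.get_state();R=Ro.from_euler('xyz',s['eef_rot'],degrees=True)
    G=Ro.from_euler('xyz',[180,0,yaw],degrees=True)
    d=R.inv().apply(np.array([x,y,z])-s['tcp_pos']); w=(R.inv()*G).as_rotvec(degrees=True)
    print('d',d.round(4),'w',w.round(2),'rows',max(np.linalg.norm(d)/.0417,np.linalg.norm(w)/7.16).round(1))
E
python3 - <<'E'
from h import *
import pickle;a,b=pickle.load(open('c0.pkl','rb'))
print('car',brass(b,(320,230,350,255)),brass(a,(165,170,200,215)))
print('sg',brass(b,(145,195,185,245)),brass(a,(330,200,380,235)))
P=pts(b)
for n,(x0,y0,x1,y1),z0,z1 in(('opener',(225,225,262,250),.19,.21),('sign',(100,195,190,240),.172,.19)):
    q=P[y0:y1,x0:x1].reshape(-1,3);q=q[(q[:,2]>z0)&(q[:,2]<z1)]; l=cv2.fitLine(q[:,:2].astype(np.float32),cv2.DIST_HUBER,0,1e-4,1e-4).ravel();print(n,np.degrees(np.arctan2(l[1],l[0])),q.mean(0))
P=pts(a)
for n,(x0,y0,x1,y1),z0,z1 in(('opener',(255,130,295,150),.19,.21),('sign',(320,150,400,175),.172,.19)):
    q=P[y0:y1,x0:x1].reshape(-1,3);q=q[(q[:,2]>z0)&(q[:,2]<z1)]; 
    if len(q)>5:l=cv2.fitLine(q[:,:2].astype(np.float32),cv2.DIST_HUBER,0,1e-4,1e-4).ravel();print('S',n,len(q),np.degrees(np.arctan2(l[1],l[0])),q.mean(0))
print('blue tri',tri(a,[212.1,129.1],b,[311.1,232.9]))
go(.42,.30,.28,-45)
E
```

```text
car (array([ 0.48132338, -0.24182396]), np.float32(-11.720309)) (array([ 0.47943307, -0.24263747]), np.float32(-9.529348))
sg (array([0.55935669, 0.19383553]), np.float32(-1.2823981)) (array([0.55524032, 0.19280459]), np.float32(-3.287747))
opener 86.00514 [ 0.49234882 -0.00613377  0.19980016]
sign 85.1652 [0.52953148 0.19105482 0.17914474]
S opener 95 86.47961 [ 0.49438659 -0.0071535   0.19641243]
S sign 311 85.34042 [0.53194387 0.19325124 0.17760064]
blue tri (array([ 0.5005501 , -0.14876486,  0.20842348]), np.float64(0.0008707350742879388))
d [ 0.3256  0.2742 -0.0538] w [ 0.08 -0.03 29.65] rows 10.3
```

```bash
python3 drive.py '[[0,0,-0.04,0,0,0],[0.03,0.025,-0.054,0,0,3],[0.06,0.05,-0.054,0,0,6],[0.09,0.075,-0.054,0,0,9],[0.12,0.1,-0.054,0,0,12],[0.15,0.125,-0.054,0,0,15],[0.18,0.15,-0.054,0,0,18],[0.21,0.175,-0.054,0,0,21],[0.24,0.2,-0.054,0,0,24],[0.27,0.225,-0.054,0,0,27],[0.3,0.25,-0.054,0,0,29.6],[0.325,0.274,-0.054,0,0,29.6]]' 0.04
python3 - <<'E'
from h import *
go(.508,-.178,.28,-76)
E
```

```text
time_s: 1.1
tcp_pos: [0.4203, 0.2986, 0.2805]
eef_rot: [180.0, -0.0, -45.1]
contact_force: [0.6, 0.5, 0.3]
gripper_width: 0.0401
gripper_force: 0.0
d [0.3996 0.2742 0.0005] w [ 1.000e-02 -1.000e-02  3.088e+01] rows 11.6
```

```bash
python3 drive.py '[[0.033,0.023,0,0,0,3],[0.067,0.046,0,0,0,6],[0.1,0.069,0,0,0,9],[0.133,0.091,0,0,0,12],[0.167,0.114,0,0,0,15],[0.2,0.137,0,0,0,18],[0.233,0.16,0,0,0,21],[0.267,0.183,0,0,0,24],[0.3,0.206,0,0,0,27],[0.333,0.229,0,0,0,30.9],[0.367,0.252,0,0,0,30.9],[0.4,0.274,0,0,0,30.9]]' 0.04
python3 - <<'E'
from h import *
go(.508,-.178,.18,-76)
E
```

```text
time_s: 2.1
tcp_pos: [0.5088, -0.178, 0.2805]
eef_rot: [180.0, 0.0, -75.9]
contact_force: [1.3, -0.8, 1.4]
gripper_width: 0.0398
gripper_force: 0.0
d [-0.0002  0.0008  0.1005] w [0.   0.01 0.13] rows 2.4
```

```bash
python3 drive.py '[[0,0,0.035,0,0,0],[0,0,0.07,0,0,0],[0,0,0.1,0,0,0],[0,0,0.1,0,0,0]]' && python3 drive.py '[[0,0,0,0,0,0],[0,0,0,0,0,0],[0,0,0,0,0,0],[0,0,0,0,0,0],[0,0,0,0,0,0],[0,0,0,0,0,0]]' 0.005 5
python3 - <<'E'
from h import *
s=r.get_state(); C=np.array([.5266,-.2504]); p=s['tcp_pos'][:2]-C
print(np.hypot(*p),np.degrees(np.arctan2(p[1],p[0])))
# chord rows relative to now, rotating about C by k*6.5deg, in tool axes
R=Ro.from_euler('xyz',s['eef_rot'],degrees=True)
for k in range(1,11):
    a=6.5*k; q=Ro.from_euler('z',a,degrees=True).apply([*p,0])[:2]-p
    print(R.inv().apply([*q,0]).round(4)[:2],-a)
E
```

```text
time_s: 2.43
tcp_pos: [0.5049, -0.1757, 0.1743]
eef_rot: [179.4, 0.2, -76.0]
contact_force: [-1.7, 0.5, -0.9]
gripper_width: 0.0399
gripper_force: 0.0
time_s: 2.93
tcp_pos: [0.5095, -0.1757, 0.1819]
eef_rot: [-179.9, -0.0, -75.8]
contact_force: [-1.5, 1.4, 5.8]
gripper_width: 0.0101
gripper_force: 5.0
0.07658341980887516 102.88069029131324
[0.0003 0.0087] -6.5
[0.0016 0.0173] -13.0
[0.0038 0.0257] -19.5
[0.007  0.0337] -26.0
[0.0111 0.0414] -32.5
[0.016  0.0486] -39.0
[0.0217 0.0551] -45.5
[0.0281 0.061 ] -52.0
[0.0351 0.0661] -58.5
[0.0426 0.0704] -65.0
```

```bash
python3 drive.py '[[0.0003,0.0087,0,0,0,-6.5],[0.0016,0.0173,0,0,0,-13],[0.0038,0.0257,0,0,0,-19.5],[0.007,0.0337,0,0,0,-26],[0.0111,0.0414,0,0,0,-32.5],[0.016,0.0486,0,0,0,-39],[0.0217,0.0551,0,0,0,-45.5],[0.0281,0.061,0,0,0,-52],[0.0351,0.0661,0,0,0,-58.5],[0.0426,0.0704,0,0,0,-65],[0.0426,0.0704,0,0,0,-65],[0.0426,0.0704,0,0,0,-65]]'
python3 drive.py '[[0,0,0,0,0,0],[0,0,0,0,0,0],[0,0,-0.035,0,0,0],[0,0,-0.07,0,0,0],[0,0,-0.11,0,0,0],[0,0,-0.11,0,0,0]]' 0.04
python3 - <<'E'
from h import *
go(.47,-.03,.28,-94)
E
```

```text
time_s: 3.93
tcp_pos: [0.4512, -0.2351, 0.1817]
eef_rot: [180.0, -0.1, -10.9]
contact_force: [-2.9, -0.4, 5.5]
gripper_width: 0.0096
gripper_force: 5.0
time_s: 4.43
tcp_pos: [0.4545, -0.2355, 0.2986]
eef_rot: [179.9, -0.7, -10.8]
contact_force: [1.6, -0.8, 1.6]
gripper_width: 0.0389
gripper_force: 0.0
d [-0.0236 -0.2048  0.018 ] w [-0.4  -0.62 83.17] rows 11.6
```

```bash
python3 drive.py '[[-0.002,-0.02,0,0,0,7],[-0.004,-0.04,0,0,0,14],[-0.006,-0.06,0,0,0,21],[-0.008,-0.08,0,0,0,28],[-0.01,-0.1,0,0,0,35],[-0.012,-0.12,0,0,0,42],[-0.014,-0.14,0,0,0,49],[-0.016,-0.16,0,0,0,56],[-0.018,-0.175,0,0,0,63],[-0.02,-0.19,0,0,0,70],[-0.022,-0.2,0,0,0,77],[-0.024,-0.205,0,0,0,83.2]]'
python3 - <<'E'
from h import *
a=cap('scene');b=cap('top','t2.png')
print(r.get_state()['tcp_pos'])
C=np.array([.5266,-.2504])
for n,c,bx in(('T',b,(295,215,375,285)),('S',a,(130,80,240,160))):
    hsv=cv2.cvtColor(c['frame'],cv2.COLOR_RGB2HSV); m=cv2.inRange(hsv,(105,120,60),(130,255,255))
    x0,y0,x1,y1=bx; v,u=np.nonzero(m[y0:y1,x0:x1]); 
    if len(u)==0: continue
    uv=[u.mean()+x0,v.mean()+y0]; p=plane(c,uv,.207)[0]; d=p[:2]-C
    print(n,len(u),np.round(uv,1),p,np.hypot(*d),np.degrees(np.arctan2(d[1],d[0])))
try: print(brass(b,(315,225,350,255)),brass(a,(165,170,200,215)))
except Exception as e: print(e)
E
```

```text
time_s: 5.43
tcp_pos: [0.4664, -0.027, 0.2905]
eef_rot: [-180.0, 0.0, -94.4]
contact_force: [0.1, 0.7, 0.0]
gripper_width: 0.0401
gripper_force: 0.0
[ 0.46620837 -0.02748951  0.29051147]
T 24 [351.9 271.7] [ 0.42273235 -0.23000719  0.207     ] 0.10585063260376118 168.89214440327126
S 5 [186.4 108.2] [ 0.42103884 -0.2306797   0.207     ] 0.10738737885288913 169.41832218828574
(array([ 0.48196033, -0.24145185]), np.float32(-10.738613)) (array([ 0.48388578, -0.24403931]), np.float32(-5.490258))
```

View pics/t2.png

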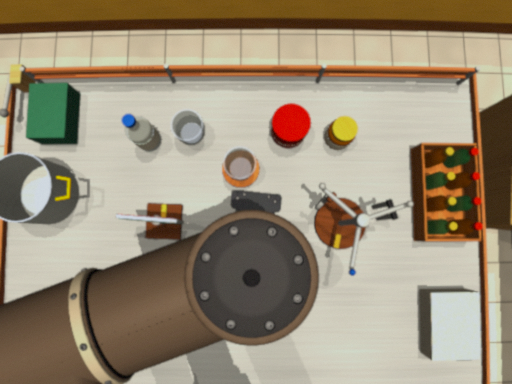

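Top view: the blue tip is now at (352,272) in line with the hub (362,220), and its bearing (169°) matches the brass mark (169°). Next, the opener.

```bash
python3 - <<'E'
from h import *
go(.4932,-.0065,.22,-93.8)
E
```

```text
d [-0.0228 -0.0254  0.0705] w [-0.    0.02 -0.3 ] rows 1.9
```

```bash
python3 drive.py '[[-0.0228,-0.0254,0,0,0,0],[-0.0228,-0.0254,0.025,0,0,0],[-0.0228,-0.0254,0.05,0,0,0],[-0.0228,-0.0254,0.07,0,0,0],[-0.0228,-0.0254,0.07,0,0,0],[-0.0228,-0.0254,0.07,0,0,0]]'
python3 - <<'E'
from h import *
go(.4932,-.0065,.17,-93.8)
E
```

```text
time_s: 6.03
tcp_pos: [0.4929, -0.008, 0.2203]
eef_rot: [179.9, -0.1, -93.9]
contact_force: [1.4, -1.0, 0.8]
gripper_width: 0.0399
gripper_force: 0.0
d [-0.0016 -0.0003  0.0503] w [ 0.1  -0.07 -0.11] rows 1.2
```

```bash
python3 drive.py '[[0,0,0.02,0,0,0],[-0.001,0,0.04,0,0,0],[-0.001,0,0.05,0,0,0],[-0.001,0,0.05,0,0,0],[-0.001,0,0.05,0,0,0]]' && python3 drive.py '[[0,0,0,0,0,0],[0,0,0,0,0,0],[0,0,0,0,0,0],[0,0,0,0,0,0],[0,0,0,0,0,0],[0,0,0,0,0,0]]' 0.003 30
```

```text
time_s: 6.45
tcp_pos: [0.4938, -0.0067, 0.1717]
eef_rot: [-180.0, -0.0, -94.0]
contact_force: [0.5, -0.1, 0.1]
gripper_width: 0.0397
gripper_force: 0.0
time_s: 6.95
tcp_pos: [0.4932, -0.0066, 0.1708]
eef_rot: [-180.0, -0.0, -94.0]
contact_force: [-2.0, 0.4, 3.3]
gripper_width: 0.0075
gripper_force: 30.0
```

```bash
python3 drive.py '[[0,0,-0.015,0,0,0],[0,0,-0.035,0,0,0],[0,0,-0.06,0,0,0],[0,0,-0.085,0,0,0],[0,0,-0.11,0,0,0],[0,0,-0.12,0,0,0],[0,0,-0.12,0,0,0]]'
python3 - <<'E'
from h import *
a=cap('scene','s3.png')
go(.3793,-.222,.29,-100.9)
E
```

```text
time_s: 7.53
tcp_pos: [0.4943, -0.0063, 0.2928]
eef_rot: [-179.8, 0.1, -94.0]
contact_force: [0.8, -0.4, -1.8]
gripper_width: 0.0082
gripper_force: 30.0
d [0.2232 0.0986 0.0004] w [-0.06  0.07  6.85] rows 5.9
```

View pics/s3.png

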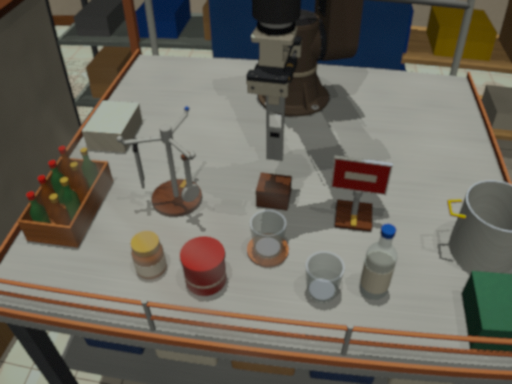

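The opener hangs straight in the fingers, clear of the block, with its window at (275,120) and its foot at (274,158).

```bash
python3 drive.py '[[0.01,0.02,0,0,0,0],[0.03,0.045,0,0,0,1],[0.06,0.07,0,0,0,2],[0.09,0.0986,0,0,0,3],[0.12,0.0986,0,0,0,4],[0.15,0.0986,0,0,0,5],[0.18,0.0986,0,0,0,6],[0.205,0.0986,0,0,0,6.85],[0.2232,0.0986,0,0,0,6.85],[0.2232,0.0986,0,0,0,6.85],[0.2232,0.0986,0,0,0,6.85]]'
python3 - <<'E'
from h import *
a=cap('scene');b=cap('top')
cv2.imwrite('pics/s4.png',cv2.resize(a['frame'][40:220,100:300],None,fx=3,fy=3,interpolation=cv2.INTER_CUBIC)[:,:,::-1])
P=pts(a); q=P[60:200,130:260].reshape(-1,3)
q=q[(q[:,2]>.10)&(q[:,2]<.29)&(np.hypot(q[:,0]-.3793,q[:,1]+.222)<.03)]
print(len(q)); 
for z in np.arange(.10,.29,.01):
    k=q[abs(q[:,2]-z)<.005]
    if len(k): print(z.round(3),len(k),k[:,:2].mean(0).round(4),k[:,1].min().round(4),k[:,1].max().round(4))
hsv=cv2.cvtColor(b['frame'],cv2.COLOR_RGB2HSV); 
for c,bx in((b,(295,215,375,285)),(a,(160,80,220,130))):
    hsv=cv2.cvtColor(c['frame'],cv2.COLOR_RGB2HSV);m=cv2.inRange(hsv,(105,120,60),(130,255,255))
    v,u=np.nonzero(m[bx[1]:bx[3],bx[0]:bx[2]])
    if len(u): print(plane(c,[u.mean()+bx[0],v.mean()+bx[1]],.207))
go(.3793,-.222,.251,-100.9)
E
```

```text
time_s: 8.5
tcp_pos: [0.378, -0.2227, 0.2883]
eef_rot: [179.8, 0.0, -101.0]
contact_force: [0.3, 0.4, -2.4]
gripper_width: 0.0079
gripper_force: 30.0
700
0.13 33 [ 0.3796 -0.225 ] -0.2443 -0.2038
0.14 45 [ 0.3808 -0.2224] -0.2454 -0.2042
0.15 50 [ 0.3812 -0.2236] -0.2445 -0.2035
0.16 43 [ 0.3822 -0.2218] -0.2425 -0.2038
0.17 49 [ 0.3824 -0.223 ] -0.2418 -0.2036
0.18 47 [ 0.383  -0.2206] -0.2436 -0.2041
0.19 46 [ 0.3824 -0.2237] -0.2448 -0.2042
0.2 56 [ 0.3827 -0.2225] -0.2435 -0.2037
0.21 49 [ 0.3821 -0.2226] -0.2403 -0.2053
0.22 47 [ 0.3808 -0.2225] -0.2421 -0.2048
0.23 24 [ 0.3808 -0.223 ] -0.2422 -0.2039
0.24 30 [ 0.3798 -0.225 ] -0.2426 -0.2039
0.25 26 [ 0.3811 -0.221 ] -0.2431 -0.2046
0.26 36 [ 0.3817 -0.2235] -0.2423 -0.2046
0.27 56 [ 0.3815 -0.223 ] -0.2416 -0.2027
0.28 48 [ 0.3825 -0.2171] -0.2419 -0.2028
[[ 0.42328617 -0.22993159  0.207     ]]
[[ 0.4212368 -0.229122   0.207    ]]
d [ 0.0001 -0.0009  0.0382] w [ 0.14  0.02 -0.02] rows 0.9
```

View pics/s4.png

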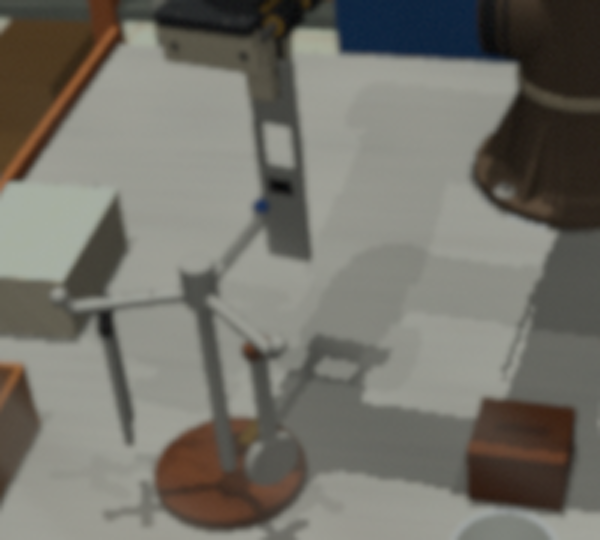

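The opener is upright just outside the blue tip (262,206 in the crop), in line with the hook. I lower it to window height and check before threading.

```bash
python3 drive.py '[[-0.001,0,0.02,0,0,0],[-0.001,0,0.0375,0,0,0],[-0.001,0,0.0375,0,0,0],[-0.001,-0.004,0.0375,0,0,0],[-0.001,-0.004,0.0375,0,0,0]]'
python3 - <<'E'
from h import *
a=cap('scene')
cv2.imwrite('pics/s5.png',cv2.resize(a['frame'][60:180,130:250],None,fx=5,fy=5,interpolation=cv2.INTER_CUBIC)[:,:,::-1])
print(r.get_state()['tcp_pos'])
E
```

```text
time_s: 9.02
tcp_pos: [0.3845, -0.2218, 0.254]
eef_rot: [-179.9, -0.0, -100.8]
contact_force: [0.7, -0.3, -1.9]
gripper_width: 0.0079
gripper_force: 30.0
[ 0.38441441 -0.22191199  0.25415326]
```

View pics/s5.png

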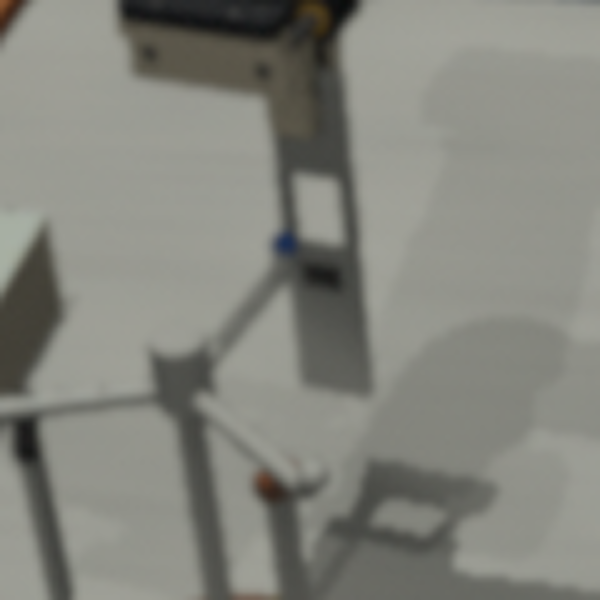

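Window spans crop rows 175–245 around column 318, and the blue tip is at (285,243) in front of it. I check the heights by casting these pixels onto the opener's plane.

```bash
python3 - <<'E'
from h import *
a=cap('scene'); p0=np.array([.3845,-.2218,.25]); t=np.radians(169); n=np.array([np.cos(t),np.sin(t),0]); l=np.array([-n[1],n[0],0])
C=np.array([.5266,-.2504,0])
for nm,x,y in(('Wtop',316,175),('Wbot',322,245),('WtopL',293,173),('WtopR',340,179),('foot',338,388)):
    o,d=ray(a,[130+(x+.5)/5-.5,60+(y+.5)/5-.5]); d=d[0]; P=o+d*(((p0-o)@n)/(d@n)); print(nm,P.round(4),'lat',round((P-C)@l,4))
go(*(C[:2]+.0765*n[:2]),.254,-101)
E
```

```text
Wtop [ 0.3844 -0.2223  0.2236] lat -0.0004
Wbot [ 0.3842 -0.2232  0.1825] lat 0.0005
WtopL [ 0.382  -0.2348  0.2224] lat 0.0123
WtopR [ 0.3869 -0.2096  0.2238] lat -0.0134
foot [ 0.3843 -0.223   0.0933] lat 0.0003
d [ 0.001  -0.0687  0.0002] w [-0.08 -0.01  0.15] rows 1.6
```

```bash
python3 drive.py '[[0,-0.01,0,0,0,0],[0,-0.02,0,0,0,0],[0.0005,-0.03,0,0,0,0],[0.0005,-0.04,0,0,0,0],[0.001,-0.05,0,0,0,0],[0.001,-0.06,0,0,0,0],[0.001,-0.0687,0,0,0,0],[0.001,-0.0687,0,0,0,0]]' && python3 drive.py '[[0,0,0.007,0,0,0],[0,0,0.014,0,0,0],[0,0,0.019,0,0,0],[0,0,0.021,0,0,0],[0,0,0.021,0,0,0]]'
python3 - <<'E'
from h import *
a=cap('scene')
cv2.imwrite('pics/s6.png',cv2.resize(a['frame'][60:180,130:250],None,fx=5,fy=5,interpolation=cv2.INTER_CUBIC)[:,:,::-1])
E
```

```text
time_s: 9.78
tcp_pos: [0.4523, -0.2363, 0.2525]
eef_rot: [180.0, -0.0, -100.9]
contact_force: [0.2, -0.4, -1.5]
gripper_width: 0.0077
gripper_force: 30.0
time_s: 10.2
tcp_pos: [0.4498, -0.2358, 0.2313]
eef_rot: [179.9, 0.0, -100.9]
contact_force: [0.1, 0.3, -1.1]
gripper_width: 0.0075
gripper_force: 30.0
```

View pics/s6.png

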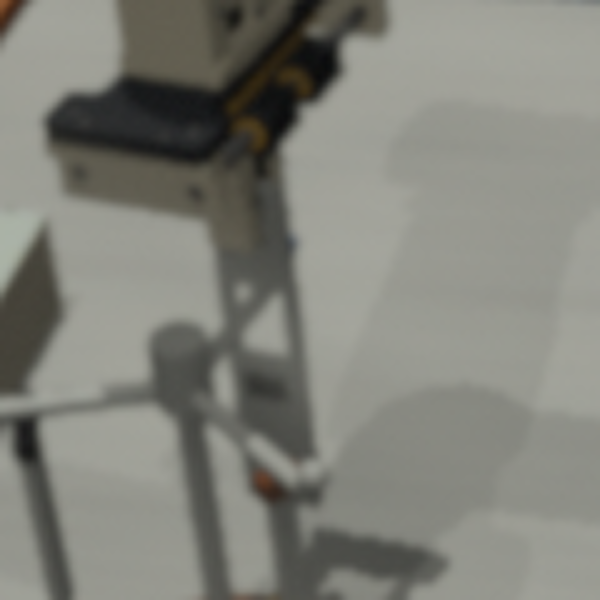

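The hook's bar runs through the window near its upper edge (about 260,290 in the crop). I lower a touch until it seats.

```bash
python3 drive.py '[[0,0,0.001,0,0,0],[0,0,0.0015,0,0,0],[0,0,0.0015,0,0,0]]'
```

```text
time_s: 10.5
tcp_pos: [0.4506, -0.236, 0.2307]
eef_rot: [-180.0, 0.0, -100.9]
contact_force: [0.6, 0.9, -1.8]
gripper_width: 0.008
gripper_force: 30.0
```

```bash
python3 drive.py '[[0,0,0.001,0,0,0],[0,0,0.001,0,0,0],[0,0,0.001,0,0,0]]';python3 drive.py '[[0,0,0.001,0,0,0],[0,0,0.001,0,0,0],[0,0,0.001,0,0,0]]'
```

```text
time_s: 10.75
tcp_pos: [0.4506, -0.236, 0.2296]
eef_rot: [-180.0, -0.0, -100.9]
contact_force: [0.0, -0.3, -2.2]
gripper_width: 0.0077
gripper_force: 30.0
time_s: 11.0
tcp_pos: [0.4507, -0.236, 0.2288]
eef_rot: [-180.0, -0.0, -100.9]
contact_force: [-1.1, 1.0, -0.2]
gripper_width: 0.0079
gripper_force: 30.0
```

```bash
python3 drive.py '[[0,0,0.0007,0,0,0],[0,0,0.0007,0,0,0],[0,0,0.0007,0,0,0]]';python3 drive.py '[[0,0,0,0,0,0],[0,0,0,0,0,0],[0,0,0,0,0,0],[0,0,0,0,0,0]]' 0.03; python3 drive.py '[[0,0,-0.015,0,0,0],[0,0,-0.035,0,0,0],[0,0,-0.06,0,0,0],[0,0,-0.07,0,0,0]]'
python3 - <<'E'
from h import *
go(.50,.19,.29,-94.7)
E
```

```text
time_s: 11.25
tcp_pos: [0.4507, -0.2361, 0.2286]
eef_rot: [-180.0, -0.0, -100.9]
contact_force: [-1.9, 0.7, 5.3]
gripper_width: 0.0079
gripper_force: 30.0
time_s: 11.58
tcp_pos: [0.4505, -0.2359, 0.2276]
eef_rot: [180.0, 0.0, -100.9]
contact_force: [-0.5, 0.0, 0.3]
gripper_width: 0.0272
gripper_force: 0.0
time_s: 11.92
tcp_pos: [0.4515, -0.2365, 0.3009]
eef_rot: [-179.8, -0.1, -100.9]
contact_force: [0.1, -0.3, 0.8]
gripper_width: 0.03
gripper_force: 0.0
d [-0.428   0.0329  0.0104] w [-0.2  -0.06 -6.18] rows 10.3
```

```bash
python3 drive.py '[[-0.035,0.003,0,0,0,-1],[-0.075,0.006,0,0,0,-2],[-0.115,0.009,0,0,0,-3],[-0.155,0.012,0,0,0,-4],[-0.195,0.015,0,0,0,-5],[-0.235,0.018,0,0,0,-6],[-0.275,0.021,0,0,0,-6.2],[-0.315,0.024,0,0,0,-6.2],[-0.355,0.027,0,0,0,-6.2],[-0.395,0.03,0,0,0,-6.2],[-0.428,0.033,0,0,0,-6.2],[-0.428,0.033,0,0,0,-6.2]]' 0.04
python3 - <<'E'
from h import *
a=cap('scene');b=cap('top')
import pickle;pickle.dump((a,b),open('c7.pkl','wb'))
A=cv2.resize(a['frame'][80:230,120:300],None,fx=3,fy=3,interpolation=cv2.INTER_CUBIC)
B=cv2.resize(b['frame'][190:290,290:390],None,fx=4,fy=4,interpolation=cv2.INTER_CUBIC)
o=np.zeros((450,540+240,3),np.uint8)
o[:,:540]=A; o[:240,540:]=cv2.resize(B,(240,240)); cv2.imwrite('pics/s7.png',o[:,:,::-1])
C=np.array([.5266,-.2504])
for n,c,bx in(('T',b,(295,215,375,285)),('S',a,(130,80,240,160))):
    hsv=cv2.cvtColor(c['frame'],cv2.COLOR_RGB2HSV); m=cv2.inRange(hsv,(105,120,60),(130,255,255))
    x0,y0,x1,y1=bx; v,u=np.nonzero(m[y0:y1,x0:x1]); 
    if len(u)==0: continue
    p=plane(c,[u.mean()+x0,v.mean()+y0],.207)[0]; d=p[:2]-C
    print(n,len(u),p,np.hypot(*d),np.degrees(np.arctan2(d[1],d[0])))
# opener top tab in top view depth
P=pts(b)[215:300,320:380].reshape(-1,3); q=P[P[:,2]>.235]; print('opener top',len(q),q.mean(0) if len(q) else '', np.nanpercentile(q[:,2],[5,50,95]) if len(q) else '')
print(brass(b,(315,225,350,255)))
# sign foot edges
for n,c,bx in(('T',pickle.load(open('c0.pkl','rb'))[1],(140,198,190,245)),('S',pickle.load(open('c0.pkl','rb'))[0],(325,192,380,235))):
    hsv=cv2.cvtColor(c['frame'],cv2.COLOR_RGB2HSV); m=cv2.inRange(hsv,(3,90,25),(36,255,255)); P=pts(c); m&=((P[...,2]>.007)&(P[...,2]<.021)).astype(np.uint8)*255
    mm=np.zeros_like(m);x0,y0,x1,y1=bx;mm[y0:y1,x0:x1]=m[y0:y1,x0:x1]
    v,u=np.nonzero(mm);q=plane(c,np.c_[u,v],.014)[:,:2]; print(n,cv2.minAreaRect((q*1000).astype(np.float32)))
go(.5308,.1931,.25,-94.7)
E
```

```text
time_s: 12.92
tcp_pos: [0.4994, 0.1954, 0.2967]
eef_rot: [180.0, -0.0, -94.5]
contact_force: [0.3, -1.0, -0.0]
gripper_width: 0.0401
gripper_force: 0.0
T 24 [ 0.42273235 -0.23000719  0.207     ] 0.10585063260376118 168.89214440327126
opener top 100 [ 0.45251585 -0.23425145  0.25662964] [0.24196615 0.25781008 0.26034936]
(array([ 0.48351407, -0.24197292]), np.float32(-10.710749))
T ((530.7261352539062, 193.01255798339844), (88.0543441772461, 87.19959259033203), 87.82374572753906)
S ((535.9843139648438, 192.41061401367188), (86.35147857666016, 91.88404846191406), 88.19511413574219)
d [-0.0039 -0.0318  0.0469] w [ 0.07 -0.06  0.14] rows 1.4
```

View pics/s7.png

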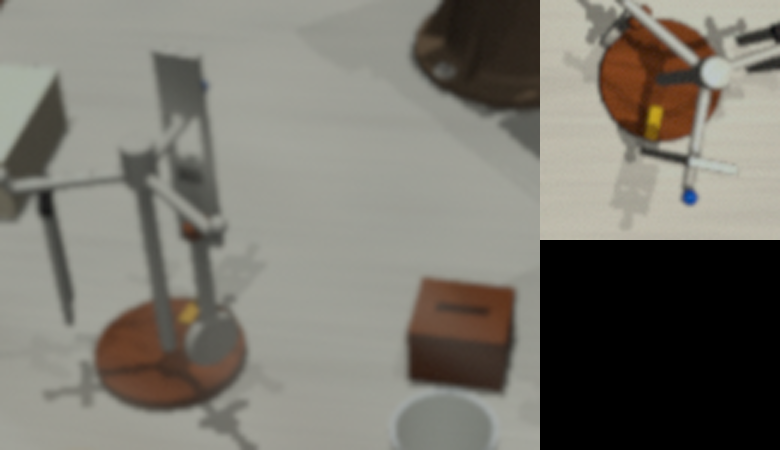

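The opener hangs by its window: top at 0.258 m as expected, blue tip at 168.9° against the mark's 169.3°, and the block is empty. Now the sign: straddle its top at the pivot, grip it and turn the tool.

```bash
python3 drive.py '[[-0.0039,-0.0318,0,0,0,0],[-0.0039,-0.0318,0.03,0,0,0],[-0.0039,-0.0318,0.065,0,0,0],[-0.0039,-0.0318,0.1,0,0,0],[-0.0039,-0.0318,0.125,0,0,0],[-0.0039,-0.0318,0.141,0,0,0],[-0.0039,-0.0318,0.141,0,0,0],[-0.0039,-0.0318,0.141,0,0,0]]' && python3 drive.py '[[0,0,0,0,0,0],[0,0,0,0,0,0],[0,0,0,0,0,0],[0,0,0,0,0,0],[0,0,0,0,0,0],[0,0,0,0,0,0]]' 0.004 12
python3 - <<'E'
from h import *
print(r.get_state()['joints'].round(1)); go(.5308,.1931,.155,88)
E
```

```text
time_s: 13.68
tcp_pos: [0.5309, 0.1907, 0.1567]
eef_rot: [179.9, -0.1, -94.7]
contact_force: [0.0, -0.5, 0.9]
gripper_width: 0.0401
gripper_force: 0.0
time_s: 14.18
tcp_pos: [0.5294, 0.1919, 0.1572]
eef_rot: [179.9, 0.0, -94.7]
contact_force: [-6.2, 1.6, 6.2]
gripper_width: 0.0081
gripper_force: 12.0
[ 39.8  13.4 -19.   -0.1 -57.7 -44.4]
d [-0.0013 -0.0013  0.0022] w [ 1.0000e-02 -2.3000e-01  1.7729e+02] rows 24.8
```

```bash
python3 drive.py '[[0,0.001,0,0,0,-7],[0,0.001,0,0,0,-14],[0,0.001,0,0,0,-21],[0,0.001,0,0,0,-28],[0,0.001,0,0,0,-35],[0,0.001,0,0,0,-42],[0,0.001,0,0,0,-49],[0,0.001,0,0,0,-56],[0,0.001,0,0,0,-63],[0,0.001,0,0,0,-70],[0,0.001,0,0,0,-77],[0,0.001,0,0,0,-84]]' && python3 drive.py '[[0,0,0,0,0,-7],[0,0,0,0,0,-14],[0,0,0,0,0,-21],[0,0,0,0,0,-28],[0,0,0,0,0,-35],[0,0,0,0,0,-42],[0,0,0,0,0,-49],[0,0,0,0,0,-56],[0,0,0,0,0,-63],[0,0,0,0,0,-70],[0,0,0,0,0,-77],[0,0,0,0,0,-84]]' && python3 drive.py '[[0,0,0,0,0,-7],[0,0,0,0,0,-14.7],[0,0,0,0,0,-14.7],[0,0,0,0,0,-14.7]]'
```

```text
time_s: 15.18
tcp_pos: [0.5328, 0.1946, 0.1573]
eef_rot: [-179.7, -0.3, -10.3]
contact_force: [9.9, 9.0, -8.9]
gripper_width: 0.0077
gripper_force: 12.0
time_s: 16.18
tcp_pos: [0.5306, 0.1978, 0.1573]
eef_rot: [180.0, -0.5, 73.7]
contact_force: [-9.0, 22.6, -1.1]
gripper_width: 0.0078
gripper_force: 12.0
time_s: 16.52
tcp_pos: [0.5298, 0.1967, 0.1573]
eef_rot: [179.9, -0.4, 88.1]
contact_force: [-8.5, 18.1, 0.8]
gripper_width: 0.0078
gripper_force: 12.0
```

```bash
python3 drive.py '[[0,0,0,0,0,0],[0,0,0,0,0,0],[0,0,0,0,0,0],[0,0,0,0,0,0],[0,0,-0.03,0,0,0],[0,0,-0.07,0,0,0],[0,0,-0.11,0,0,0],[0,0,-0.14,0,0,0]]' 0.04 && python3 drive.py '[[0,-0.035,0,0,0,0],[0,-0.075,0,0,0,0],[0,-0.11,0,0,0,0],[0,-0.11,0,0,0,0]]'
python3 - <<'E'
from h import *
a=cap('scene');b=cap('top')
import pickle;pickle.dump((a,b),open('c8.pkl','wb'))
o=np.concatenate([cv2.resize(a['frame'],(400,300)),cv2.resize(b['frame'],(400,300))],1);cv2.imwrite('pics/s8.png',o[:,:,::-1])
print(r.get_state()['tcp_pos'])
for n,c,(x0,y0,x1,y1) in(('T',b,(100,195,190,240)),('S',a,(320,145,400,180))):
    P=pts(c);q=P[y0:y1,x0:x1].reshape(-1,3);q=q[(q[:,2]>.172)&(q[:,2]<.19)]
    if len(q)>9: l=cv2.fitLine(q[:,:2].astype(np.float32),cv2.DIST_HUBER,0,1e-4,1e-4).ravel();print(n,len(q),np.degrees(np.arctan2(l[1],l[0])),q.mean(0))
try: print(brass(b,(145,195,185,245)),brass(a,(330,200,380,235)))
except Exception as e: print(e)
# green face plane from depth
hsv=cv2.cvtColor(a['frame'],cv2.COLOR_RGB2HSV); m=cv2.inRange(hsv,(40,80,30),(90,255,255)); m[:,:320]=0;m[:,410:]=0;m[240:]=0
q=pts(a)[m>0]; q=q[np.isfinite(q[:,0])]; 
if len(q)>20:
    n=np.linalg.svd(q-q.mean(0))[2][2]; n*=np.sign(n[0]); print('green',len(q),q.mean(0),n,np.degrees(np.arctan2(n[1],n[0])))
E
```

```text
time_s: 17.18
tcp_pos: [0.5307, 0.1914, 0.3003]
eef_rot: [179.9, -0.0, 88.0]
contact_force: [0.8, 0.3, 0.4]
gripper_width: 0.04
gripper_force: 0.0
time_s: 17.52
tcp_pos: [0.416, 0.1945, 0.2977]
eef_rot: [180.0, -0.1, 88.0]
contact_force: [-0.4, -0.4, 0.1]
gripper_width: 0.04
gripper_force: 0.0
[0.41945185 0.19557159 0.29779399]
T 263 87.80761 [0.52984112 0.19258625 0.17935784]
S 305 88.21731 [0.53206746 0.19439542 0.17780384]
(array([0.55974775, 0.19376255]), np.float32(0.5837869)) (array([0.55529351, 0.19252647]), np.float32(-0.8983086))
green 1015 [0.53407276 0.19367299 0.13583537] [ 9.99575066e-01 -2.91451117e-02 -5.00812850e-04] -1.6701286067513055
```

View pics/s8.png

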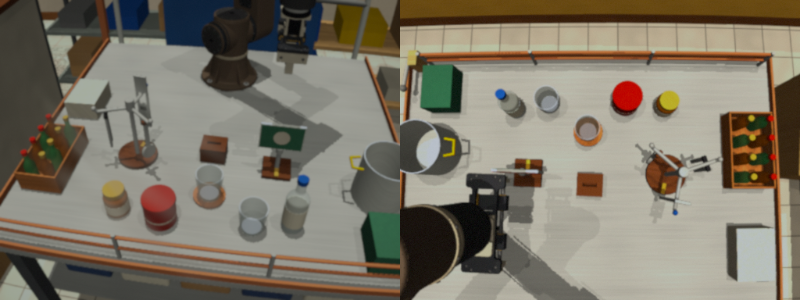

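Green now faces front at about −1.9°; the opener still hangs and the glasses, tin, bottle and jar are where they were. One cross-check of the sign foot's direction.

```bash
python3 - <<'E'
from h import *
import pickle
for f in('c0.pkl','c8.pkl'):
    a,b=pickle.load(open(f,'rb'))
    for n,c,(x0,y0,x1,y1) in(('T',b,(140,198,190,245)),('S',a,(325,192,380,240))):
        P=pts(c); hsv=cv2.cvtColor(c['frame'],cv2.COLOR_RGB2HSV); m=(cv2.inRange(hsv,(2,70,20),(36,255,255))>0)&(P[...,2]>.008)&(P[...,2]<.021)
        v,u=np.nonzero(m[y0:y1,x0:x1]);uv=np.c_[u+x0,v+y0]; q=plane(c,uv,.014)[:,:2]
        out=[]
        # extreme pixel per image row / column -> line fit of each edge on the plane
        for key,other in((1,0),(0,1)):
            for ext in(np.argmin,np.argmax):
                e=[]
                ks=np.unique(uv[:,key])[4:-4]
                for k in ks:
                    i=np.nonzero(uv[:,key]==k)[0]; e.append(q[i[ext(uv[i,other])]])
                l=cv2.fitLine(np.float32(e),cv2.DIST_HUBER,0,1e-5,1e-4).ravel(); out.append(((np.degrees(np.arctan2(l[1],l[0]))+45)%90-45).round(2))
        print(f,n,out)
s=r.get_state();print(s['time_s'],s['contact_force'])
E
```

```text
c0.pkl T [np.float32(-1.71), np.float32(-1.71), np.float32(0.13), np.float32(-2.58)]
c0.pkl S [np.float32(-2.87), np.float32(-1.37), np.float32(-3.46), np.float32(-2.19)]
c8.pkl T [np.float32(-1.54), np.float32(-1.83), np.float32(0.13), np.float32(-2.33)]
c8.pkl S [np.float32(-2.65), np.float32(-1.36), np.float32(-3.46), np.float32(-2.83)]
17.6167 [-0.19902279 -0.90533339 -0.07515004]
```

The foot's front measures about −2.0° and the green face about −1.9°, so they agree. I'm handing in.

```bash
python3 -c "
from plant import r
print(r.close_job())"
```

```text
the job is handed in; nothing more can be done
None
```

Job handed in at about 17.6 s: the empty hook points over its brass mark (168.9° against 169.3° measured), the opener hangs on it by its window, the green face looks to its stand's front (within about a degree by measurement), and the glasses, tin, bottle and jar were not touched; no verdict was returned.

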